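Open the blue utility box by its recessed paddle latch

ROBOT

A 7-joint arm with a two-finger parallel gripper is mounted at the origin on a cart in front of the work surface, level with it; the furniture and walls round the work are solid. World frame = base frame: x ahead of the robot, y to its left, z up, the work surface at z = 0. Lengths are in mm, angles in degrees, forces in N, time in s.
With the tool pointing down it reaches from about 350 to 775 mm from the base axis. Payload 3.1 kg.
Tool frame: the origin (TCP) lies between the finger pads; the fingertips stand 14 mm ahead of it and the grasp point (between the pads) lies 5 mm behind it; x points along the fingers, z is the direction in which the jaws open and shut, and the axes are right-handed (so a half turn about x gives the same grasp; the last joint's range is limited). The gripper opens to 85 mm and grips with 20 to 120 N. Pads are 22 mm wide; open, the fingers measure 114 mm over their backs; the gripper's body (76 mm by 85 mm) begins 54 mm behind the grasp point. The pads swing forward as they close: fully open they stand 13 mm farther back than shut.
Start: joints at [-75.269, 17.813, 0.802, 86.603, -0.252, 75.585, -1.558], TCP at [161.878, 525.655, 214.004] pointing down, gripper open.
Joint ranges: [-154.91, 154.91], [-16.99, 109.72], [-72.82, 74.43], [7.12, 147.25], [-82.49, 262.49], [11.32, 116.49], [-174.64, 174.64]. Speed limits (degrees/s): [159.86, 159.86, 180, 180, 180, 180, 180].

INTERFACE

Orientations are given as a 3x3 rotation matrix whose columns are the frame's x, y, z axes.
In Python, from rig import arm gives the robot as it stands.
- The arm moves only by the tool servo_tool, never from a script. Its argument "rows" is a list of rows, each a list of 3 entries, a list of its own where there are three numbers: the shift along the tool's x, y, z in cm, then the turn, a rotation vector about the tool's x, y, z in degrees, then the finger opening in cm, from 0 to 8.54. In form: [[[tx, ty, tz], [rx, ry, rz], grip], ...]. A call has 1 to 8 rows; each row shifts and turns the pose as measured when the row begins, along the tool's axes as they then stand; what a row does not reach is not made up. A row lasts 1/8 s, in which the tool goes at most 62.5 mm and 10.7 degrees, less where a joint would pass 70% of its speed; a pose out of reach is approached as far as the arm can. A call with a gripper value outside its range is refused whole. The fingers move at their own pace and stop on an object; the grip force is fixed at half the most. Time passes only in rows, so rows that do not move let the fingers close. It gives the time, the measured TCP pose, the force and the opening at its end, in the units of the state.
- arm.read_state(): the state, without advancing time (a new reading comes with each control period).
- arm.camera(name): name is "scene" or "side" or "wrist"; returns the picture (400x640x3 uint8, blue, green, red); there is no depth.
- arm.calibration(name): a dict with "fov_y" (degrees; the focal length in pixels is half the picture's height over the tangent of half this angle, whatever the lens; pixels are square), "cx", "cy" (the principal point, pixels), "T" (4x4, takes a point from camera to world coordinates). Camera axes: x right, y up, looking along -z (the intrinsics and any distortion apply to the point x, -y, -z); pixel columns grow to the right and rows downward; lengths in mm; the calibration is good to about 2 mm. A picture is of the moment at which its call begins: read the wrist's pose just before it. calibration takes no time and is no camera call; for the wrist camera it gives the pose at the moment of the call.
- arm.sign_off(): hands the job in, once; it reports no verdict.
The state is a dict: "clock": time; "joint_positions": joint angles; "qvel": joint speeds; "joint_efforts": joint torques, N m; "ee_pos": TCP position; "eef_rot": TCP orientation; "force": force on the tool from outside, world axes, zero at the start; "moment": the same for the moment, N m; "gripper_width": finger opening in mm.
Only numpy, scipy, OpenCV 4.12 (cv2) and the standard library are available. Lean on these libraries where they do the work, as an engineer would, in place of code of your own. Each camera call takes 0.05 s, during which the arm holds its last target.

TASK

The printer needs the small brayer kept in the blue utility box. Pull up the recessed paddle in the blue box's lid to trip its latch, and with the same pull raise the lid until it stands well open, at least 60 degrees up, then let go of it. Leave the grey utility box shut.

Things in the scene. Friction and masses are not known exactly. Their poses are not given: they have to be found in the camera images.
- blue_box: blue steel utility box, fixed, 200 mm front to back, 250 wide, 140 high when shut, on 16 mm feet; origin: centre of its underside, 16 mm above the bench; x front to back, y to its left, z up. In the lid's top near the front: aluminium dish 120 wide, 70 front to back, 32 deep; in it a black paddle 34 wide, 12 thick, free 40 mm each side. Lid hinge: along y, 100 mm behind the origin, 107 above it.
- blue_box_grip (a point): pinch point: middle of the paddle's front (free) end, between two domed steel buttons on its sides, 40 mm across, on which it swivels between the fingers. Pinch along y, from above. Shut: 62 mm in front of the box's origin, 132 above it, 8 below the lid's top, 25 above the dish floor, 28 behind the dish's front edge, 36 in front of the paddle's hinge (same height). Axes as the box's when shut.
- blue_box_paddle (a joint): paddle of the blue box against its lid, rad: 0 flat in the dish, grows as its front end is pulled up about its hinge (parallel to the lid's), stop at 0.7. A spring draws it back (1 N at the pinch point at 0, 3.5 N at 0.7). The latch holds the lid down until the paddle passes about 0.2.
- blue_box_lid (a joint): lid of the blue box, rad: 0 shut, grows as its front is raised about the hinge along the box's back edge, stop at 1.4. It weighs 0.3 kg; its stiff hinges keep it where it is left; raising it takes about 5 N at the paddle, which then sits at its 0.7 stop.
- grey_box_lid (a joint): lid of the other utility box, same shape and paddle but painted grey; rad, 0 shut, grows as it opens. To stay shut. Either box may stand on the left or on the right.

How it is judged:
By the outcome, as a careful person would: the job done as asked, in the order asked, and still so for the second after the job is handed in, with the robot touching nothing.
It also fails if it takes over 35 s, if anything falls off the work surface, if the arm or the gripper's body presses on something with over 40 N, if the wrist force passes 120 N, or if a joint passes its speed limit or range.

## Working session

There is one attempt and no reset: what is moved stays moved. The work goes in short steps, Python scripts to look and compute and a tool call to move; the robot and the scene stay as the last step left them, time stands still between calls to the robot, and variables do not carry over. Pictures are saved under pics/ and viewed, and the job is handed in when it is done.

Besides the shell and the picture viewer there is one more tool, called after "Request:" by a JSON object that holds its "op" and its "data". servo_tool: Moves the arm, as the interface text tells. Its arguments: {"type":"object","properties":{"rows":{"type":"array"}},"required":["rows"]}

```bash
mkdir -p pics; ls
python3 - <<'E'
from rig import arm
import cv2,numpy as np
np.set_printoptions(precision=3,suppress=True)
s=arm.read_state();print({k:s[k] for k in('clock','ee_pos','eef_rot','force','gripper_width')})
for n in('scene','side','wrist'):
    c=arm.calibration(n);print(n,c)
    cv2.imwrite(f'pics/{n}0.png',arm.camera(n))
E
```

```text
pics
{'clock': 0.0, 'ee_pos': array([161.652, 524.896, 212.913]), 'eef_rot': array([[-0.001, -0.956,  0.294],
       [-0.002,  0.294,  0.956],
       [-1.   , -0.   , -0.002]]), 'force': array([ 0.015,  0.042, -0.213]), 'gripper_width': 85.48185627170433}
scene {'fov_y': 42.36281123022344, 'cx': 323.96735060157806, 'cy': 208.57018080356238, 'T': array([[   0.635,    0.566,   -0.527,    9.034],
       [  -0.773,    0.446,   -0.452, -535.396],
       [  -0.021,    0.693,    0.72 ,  875.207],
       [   0.   ,    0.   ,    0.   ,    1.   ]])}
side {'fov_y': 56.39950696694989, 'cx': 321.5973657070809, 'cy': 201.5511408226834, 'T': array([[   0.968,    0.153,   -0.198,  386.89 ],
       [  -0.249,    0.514,   -0.821, -858.219],
       [  -0.024,    0.844,    0.536,  620.748],
       [   0.   ,    0.   ,    0.   ,    1.   ]])}
wrist {'fov_y': 69.75390207985751, 'cx': 317.68589289012556, 'cy': 202.67323726609598, 'T': array([[  0.295,  -0.921,  -0.253,  98.518],
       [  0.956,   0.284,   0.08 , 545.315],
       [ -0.002,  -0.266,   0.964, 373.552],
       [  0.   ,   0.   ,   0.   ,   1.   ]])}
```

View pics/scene0.png

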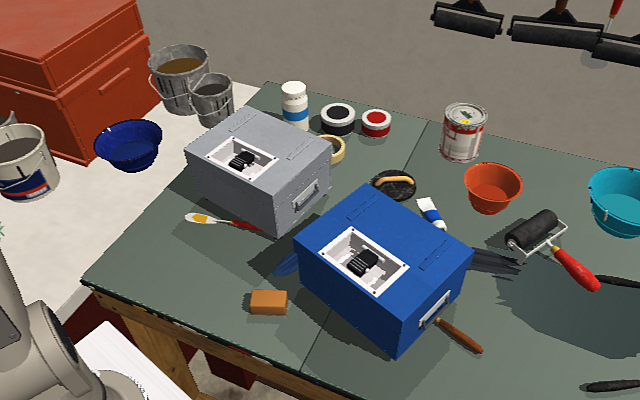

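View pics/side0.png

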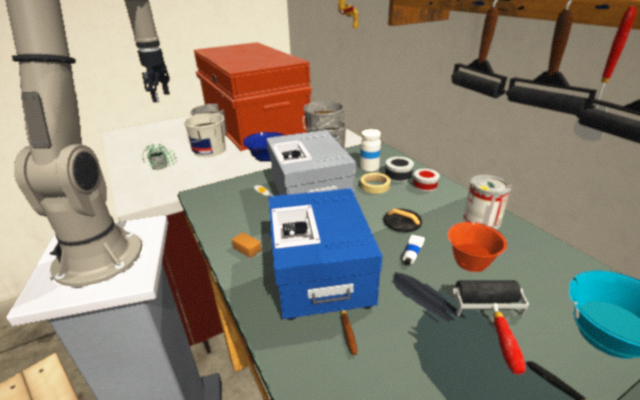

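View pics/wrist0.png

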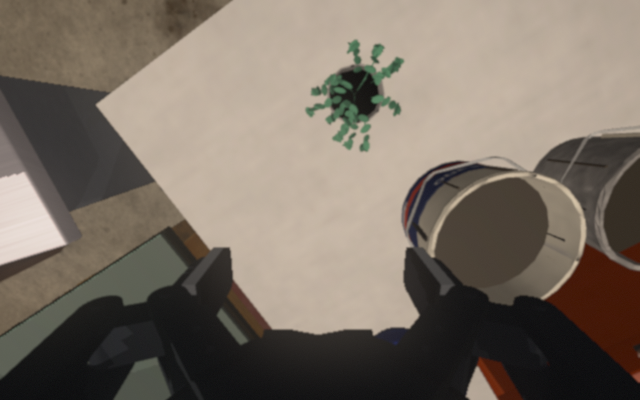

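The blue box is nearest the robot, with its lid dish centred at about (362,262) in scene and (296,225) in side. The grey box stands behind it, to its left. Next I'll measure the dish and lid corners.

```bash
cat > h.py <<'E'
from rig import arm
import cv2,numpy as np
np.set_printoptions(precision=2,suppress=True)
def ray(c,u,v):
    f=200/np.tan(np.radians(c['fov_y']/2))
    d=np.array([(u-c['cx'])/f,-(v-c['cy'])/f,-1.]);T=c['T']
    return T[:3,3],T[:3,:3]@d
def onz(c,u,v,z):
    o,d=ray(c,u,v);return o+d*(z-o[2])/d[2]
def proj(c,P):
    f=200/np.tan(np.radians(c['fov_y']/2));T=c['T']
    p=T[:3,:3].T@(np.asarray(P)-T[:3,3]);return np.array([c['cx']+f*p[0]/-p[2],c['cy']-f*p[1]/-p[2]])
E
python3 - <<'E'
from h import *
for n,(x0,y0,x1,y1) in dict(scene=(280,170,490,370),side=(255,180,395,320)).items():
    im=cv2.imread(f'pics/{n}0.png')
    c=im[y0:y1,x0:x1];k=3 if n=='scene' else 4
    cv2.imwrite(f'pics/{n}0c.png',cv2.resize(c,None,fx=k,fy=k,interpolation=cv2.INTER_CUBIC))
    hsv=cv2.cvtColor(im,cv2.COLOR_BGR2HSV)
    m=cv2.inRange(hsv,(100,150,60),(125,255,255))
    lab=cv2.findContours(m,cv2.RETR_CCOMP,cv2.CHAIN_APPROX_NONE)
    cs,h=lab
    cal=arm.calibration(n)
    big=max(range(len(cs)),key=lambda i:cv2.contourArea(cs[i]))
    hole=[i for i in range(len(cs)) if h[0][i][3]==big]
    print(n,'outer',cv2.approxPolyDP(cv2.convexHull(cs[big]),5,True)[:,0].tolist())
    if hole:
        i=max(hole,key=lambda i:cv2.contourArea(cs[i]))
        q=cv2.minAreaRect(cs[i]);
        a=cv2.approxPolyDP(cv2.convexHull(cs[i]),5,True)[:,0]
        print('hole',a.tolist())
        P=np.array([onz(cal,*p,156) for p in a]);print(P);print('sides',np.linalg.norm(P-np.roll(P,1,0),axis=1),P.mean(0))
E
```

```text
scene outer [[365, 183], [436, 210], [474, 250], [459, 293], [395, 360], [293, 238]]
hole [[350, 225], [410, 266], [377, 298], [316, 252]]
[[ 532.16 -149.79  156.  ]
 [ 520.51 -289.97  156.  ]
 [ 430.62 -283.56  156.  ]
 [ 442.7  -141.63  156.  ]]
sides [ 89.83 140.66  90.12 142.44] [ 481.5  -216.24  156.  ]
side outer [[350, 189], [381, 254], [376, 304], [282, 317], [269, 197]]
hole [[354, 283], [347, 300], [314, 305], [306, 297], [309, 287]]
[[ 546.63 -416.42  156.  ]
 [ 523.27 -449.97  156.  ]
 [ 468.68 -445.69  156.  ]
 [ 459.9  -425.33  156.  ]
 [ 469.73 -404.49  156.  ]]
sides [77.82 40.88 54.76 22.17 23.05] [ 493.64 -428.38  156.  ]
```

View pics/scene0c.png

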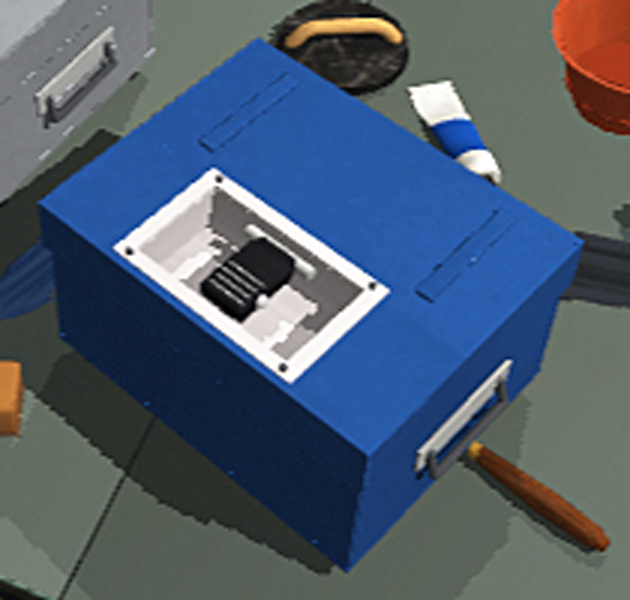

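View pics/side0c.png

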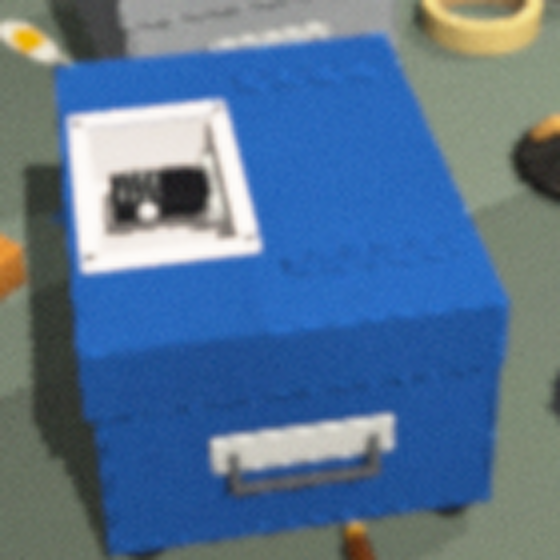

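Run:
```python
from h import *
b=np.array([np.cos(np.radians(4.75)),-np.sin(np.radians(4.75)),0]);l=np.array([-b[1],b[0],0]);z=np.array([0,0,1])
C=np.array([481.5,-216.2,156]);g=C-7*b-8*z
O=g+62*b-132*z;print('grip',g,'origin',O)
s,d=arm.calibration('scene'),arm.calibration('side')
print('corners scene',[onz(s,*p,156) for p in((293,238),(365,183),(474,250))])
for n,c in(('scene',s),('side',d)):
    print(n,'pred corners FL,BL,BR,FR',[proj(c,O+140*z+i*100*b+j*125*l) for i,j in((-1,1),(1,1),(1,-1),(-1,-1))])
    print('btnR',proj(c,g-20*l),'grip',proj(c,g),'paddle hinge',proj(c,g+36*b))
    im=cv2.imread(f'pics/{n}0.png')
    for p in[g,g-20*l,g+20*l]:
        u=proj(c,p);cv2.circle(im,tuple(int(round(t*1)) for t in u),1,(0,0,255),-1)
    u=proj(c,g).astype(int);cv2.imwrite(f'pics/{n}m.png',cv2.resize(im[u[1]-40:u[1]+40,u[0]-50:u[0]+50],None,fx=6,fy=6,interpolation=cv2.INTER_NEAREST))
```

```text
grip [ 474.52 -215.62  148.  ] origin [ 536.31 -220.75   16.  ]
corners scene [array([441.71, -87.27, 156.  ]), array([ 642.1 , -103.97,  156.  ]), array([ 621.44, -359.42,  156.  ])]
scene pred corners FL,BL,BR,FR [array([295.17, 236.45]), array([366.43, 181.98]), array([472.19, 247.02]), array([402.76, 317.27])]
btnR [368.3  270.36] grip [359.72 264.14] paddle hinge [372.94 252.58]
side pred corners FL,BL,BR,FR [array([270.49, 196.04]), array([351.92, 187.25]), array([382.87, 251.98]), array([277.8, 265.9])]
btnR [292.77 232.83] grip [291.81 227.26] paddle hinge [308.46 225.27]
```

```bash
python3 -c "
import cv2,numpy as np
cv2.imwrite('pics/mm.png',cv2.resize(np.vstack([cv2.imread('pics/scenem.png'),cv2.imread('pics/sidem.png')]),(375,600)))"
```

```text
(no output)
```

View pics/mm.png

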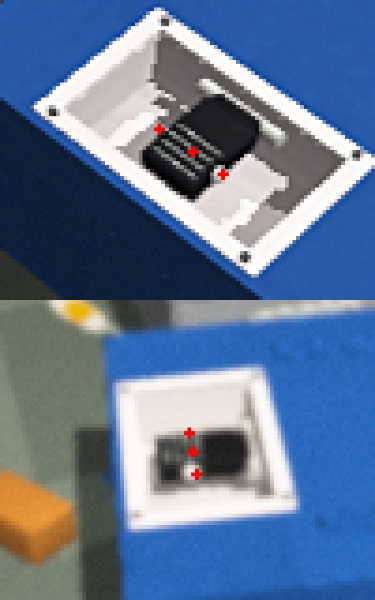

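Both views agree: the paddle grip is near (473,-216,148) and the box is yawed about -4.8°. The predicted button lands on the visible one within 1–2 px. I'll move there, bowing outward, and narrow the fingers on the way.

Request:
{"op": "servo_tool", "data": {"rows": [[[-1,-4.2,-3.4],[-2,0,0],6],[[-1,-4.2,-3.4],[-2,0,0],6],[[-1,-4.2,-3.2],[-2,0,0],6],[[-1,-4.2,-3.2],[-2,0,0],6],[[-1,-4.2,-3],[-2,0,0],6],[[-1,-4.2,-3],[-2,0,0],6]]}}

```text
clock: 0.9
ee_pos: [368.9, 281.9, 271.5]
eef_rot: [[-0.005, -0.998, 0.07], [-0.005, 0.07, 0.998], [-1.0, 0.004, -0.005]]
force: [0.6, 1.1, 0.5]
gripper_width: 59.7
```

Request:
{"op": "servo_tool", "data": {"rows": [[[0,-1.6,-5.6],[0,0,0],6],[[0,-1.6,-5.6],[0,0,0],6],[[0,-1.6,-5.6],[0,0,0],6],[[0,-1.6,-5.6],[0,0,0],6],[[0,-1.6,-5.6],[0,0,0],6],[[0,-1.6,-5.6],[0,0,0],6],[[0,-1.6,-5.6],[0,0,0],6],[[0,-1.6,-5.6],[0,0,0],6]]}}

```text
clock: 1.9
ee_pos: [468.5, -187.0, 273.0]
eef_rot: [[-0.0, -0.998, 0.067], [-0.002, 0.067, 0.998], [-1.0, -0.0, -0.002]]
force: [1.1, -0.1, 0.2]
gripper_width: 60.0
```

Run:
```python
from h import *
s=arm.read_state();print(s['ee_pos'],s['eef_rot'],s['joint_positions'])
c=arm.calibration('wrist')
im=arm.camera('wrist');cv2.imwrite('pics/w1.png',im);np.save('w1.npy',c['T'])
for g in([474.5,-215.6,148],[472,-217,148]): print(proj(c,g))
```

```text
[ 468.51 -186.99  273.  ] [[-0.   -1.    0.07]
 [-0.    0.07  1.  ]
 [-1.   -0.   -0.  ]] [-13.9   12.62  41.51  88.34  -8.31  82.18 114.23]
[290.31 198.43]
[288.73 196.17]
```

View pics/w1.png

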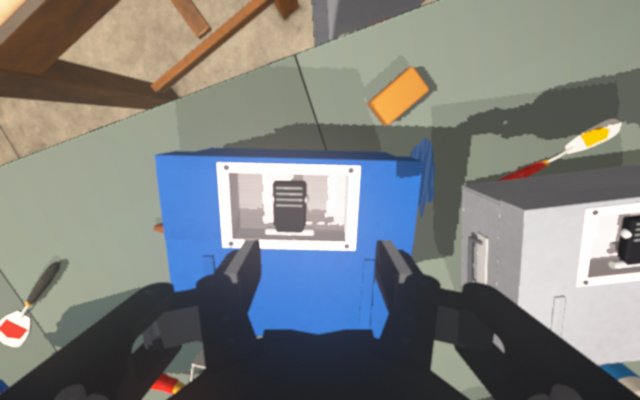

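The wrist view shows the blue dish flange between about (219,163) and (359,249), with the paddle at about (290,200). I'll measure those corners exactly.

```bash
cat >> h.py <<'E'
def flange(im,c):
    m=cv2.inRange(cv2.cvtColor(im,cv2.COLOR_BGR2HSV),(100,150,60),(125,255,255))
    lid=cv2.morphologyEx(m,cv2.MORPH_CLOSE,np.ones((3,3)))
    cs,h=cv2.findContours(lid,cv2.RETR_CCOMP,cv2.CHAIN_APPROX_NONE)
    i=max([i for i in range(len(cs)) if h[0][i][3]>=0],key=lambda i:cv2.contourArea(cs[i]))
    a=cv2.approxPolyDP(cv2.convexHull(cs[i]),6,True)[:,0]
    P=np.array([onz(c,*p,156) for p in a]);return a,P
E
python3 - <<'E'
from h import *
im=cv2.imread('pics/w1.png');c=arm.calibration('wrist');c['T']=np.load('w1.npy')
a,P=flange(im,c);print(a.tolist(),P,'sides',np.linalg.norm(P-np.roll(P,1,0),axis=1))
m=P.mean(0);print(m)
(cc,wh,an)=cv2.minAreaRect(P[:,:2].astype(np.float32));print(cc,wh,an)
print(arm.read_state()['ee_pos'])
E
```

```text
Traceback (most recent call last):
  File "h.py", line 17, in flange
    i=max([i for i in range(len(cs)) if h[0][i][3]>=0],key=lambda i:cv2.contourArea(cs[i]))
ValueError: max() iterable argument is empty
```

Run:
```python
from h import *
im=cv2.imread('pics/w1.png')
cv2.imwrite('pics/w1c.png',cv2.resize(im[145:265,205:375],None,fx=4,fy=4,interpolation=cv2.INTER_NEAREST))
```

```text
(no output)
```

View pics/w1c.png

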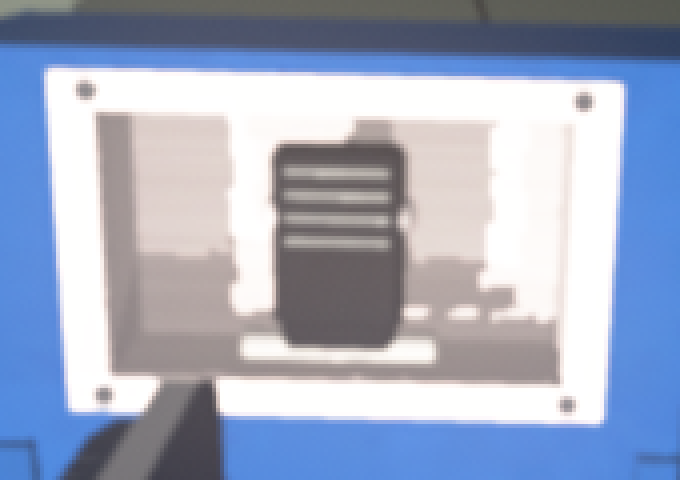

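The flange corners in this crop are (45,68), (626,82), (604,424) and (70,412). The buttons are at (277,217) and (404,217).

Run:
```python
from h import *
c=arm.calibration('wrist');c['T']=np.load('w1.npy')
f=lambda p:(p[0]/4+205-.5,p[1]/4+145-.5)
P=np.array([onz(c,*f(p),156) for p in((45,68),(626,82),(604,424),(70,412))])
print(P,np.linalg.norm(P-np.roll(P,1,0),axis=1),P.mean(0))
for a,b in((0,1),(3,2)): d=P[b]-P[a];print('yaw',np.degrees(np.arctan2(-d[0],d[1])))
B=np.array([onz(c,*f(p),148) for p in((277,217),(404,217))]);print(B,B.mean(0))
```

```text
[[ 430.97 -283.12  156.  ]
 [ 443.75 -143.28  156.  ]
 [ 533.36 -151.5   156.  ]
 [ 520.68 -291.11  156.  ]] [ 90.06 140.42  89.99 140.18] [ 482.19 -217.25  156.  ]
yaw -5.218632293564525
yaw -5.192671811412468
[[ 473.7  -232.64  148.  ]
 [ 475.88 -200.05  148.  ]] [ 474.79 -216.34  148.  ]
```

Request:
{"op": "servo_tool", "data": {"rows": [[[1,-0.5,-1.5],[1.4,0,0],6],[[2,-0.4,-1.4],[0,0,0],6],[[2,0,0],[0,0,0],6],[[1,0,0],[0,0,0],6],[[0,0,0],[0,0,0],6]]}}

```text
clock: 2.58
ee_pos: [472.2, -232.4, 210.4]
eef_rot: [[-0.003, -0.994, 0.112], [-0.014, 0.112, 0.994], [-1.0, 0.001, -0.015]]
force: [-0.6, 0.4, 0.3]
gripper_width: 60.1
```

Request:
{"op": "servo_tool", "data": {"rows": [[[0,-0.1,1.6],[-1.2,-0.9,0],6],[[0,0,0],[0,0,0],6],[[0,0,0],[0,0,0],6]]}}

```text
clock: 2.95
ee_pos: [476.7, -214.6, 212.0]
eef_rot: [[0.002, -0.996, 0.088], [0.002, 0.088, 0.996], [-1.0, -0.002, 0.002]]
force: [0.3, 0.3, -0.8]
gripper_width: 59.8
```

Request:
{"op": "servo_tool", "data": {"rows": [[[1,0.1,-0.2],[0,0,0],6],[[1.5,0,0],[0,0,0],6],[[1.5,0,0],[0,0,0],6],[[0.5,0,0],[0,0,0],6],[[0,0,0],[0,0,0],6],[[0,0,0],[0,0,0],6]]}}

```text
clock: 3.7
ee_pos: [474.8, -216.8, 163.2]
eef_rot: [[0.001, -0.996, 0.088], [0.002, 0.088, 0.996], [-1.0, -0.0, 0.002]]
force: [0.1, 0.6, 0.6]
gripper_width: 60.1
```

Run:
```python
from h import *
s=arm.read_state();print(s['ee_pos'],s['eef_rot'])
for n in('wrist','side'):
  im=arm.camera(n);cv2.imwrite(f'pics/{n}2.png',im)
b=cv2.resize(cv2.imread('pics/side2.png')[150:290,220:380],None,fx=4,fy=4,interpolation=cv2.INTER_CUBIC);cv2.imwrite('pics/side2c.png',b)
```

```text
[ 474.82 -216.8   163.18] [[ 0.   -1.    0.09]
 [ 0.    0.09  1.  ]
 [-1.   -0.    0.  ]]
```

View pics/wrist2.png

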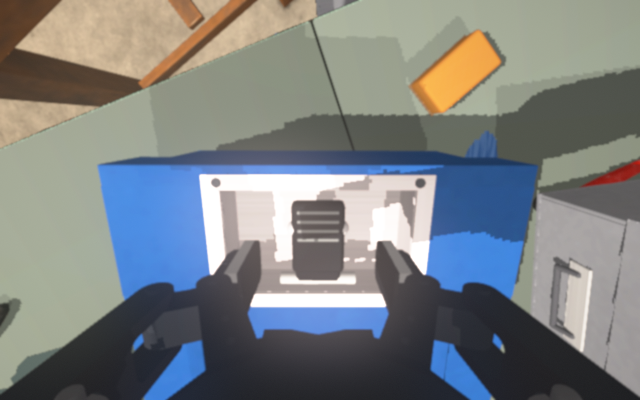

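View pics/side2c.png

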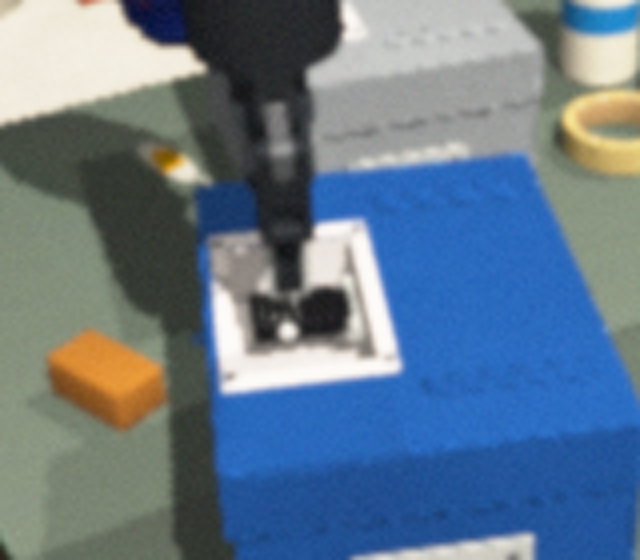

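The fingers straddle the paddle evenly, at (240,270) and (400,270) around x=319. The near finger is in line with the button. Next I'll descend the last 20 mm.

Request:
{"op": "servo_tool", "data": {"rows": [[[1,0,0],[0,0,0],6],[[0.9,0,0],[0,0,0],6],[[0.3,0,0],[0,0,0],6],[[0,0,0],[0,0,0],6]]}}

```text
clock: 4.3
ee_pos: [475.2, -216.7, 140.0]
eef_rot: [[0.001, -0.996, 0.088], [0.002, 0.088, 0.996], [-1.0, -0.001, 0.002]]
force: [0.3, -0.9, -0.7]
gripper_width: 60.0
```

Request:
{"op": "servo_tool", "data": {"rows": [[[-0.2,0,0],[0,0,0],6],[[0,0,0],[0,0,0],3.5],[[0,0,0],[0,0,0],3.5],[[0,0,0],[0,0,0],3.5],[[0,0,0],[0,0,0],3.5],[[0,0,0],[0,0,0],3.5]]}}

```text
clock: 5.05
ee_pos: [475.7, -217.1, 142.9]
eef_rot: [[0.003, -0.996, 0.088], [0.002, 0.088, 0.996], [-1.0, -0.003, 0.002]]
force: [-0.3, 0.2, 0.1]
gripper_width: 34.8
```

The opening is 34.8 mm, not the 40 expected across the buttons. I need to look before pulling.

Run:
```python
from h import *
s=arm.read_state();print(s['ee_pos'],s['gripper_width'],s['force'])
for n in('wrist','side'):
  im=arm.camera(n);cv2.imwrite(f'pics/{n}3.png',im)
a=cv2.resize(cv2.imread('pics/wrist3.png')[160:320,220:420],None,fx=4,fy=3.7,interpolation=cv2.INTER_CUBIC);cv2.imwrite('pics/wrist3c.png',a)
b=cv2.resize(cv2.imread('pics/side3.png')[180:270,250:350],None,fx=6,fy=6,interpolation=cv2.INTER_CUBIC);cv2.imwrite('pics/side3c.png',b)
```

```text
[ 475.73 -217.08  142.95] 34.81307394812364 [-0.28  0.2   0.13]
```

View pics/wrist3c.png

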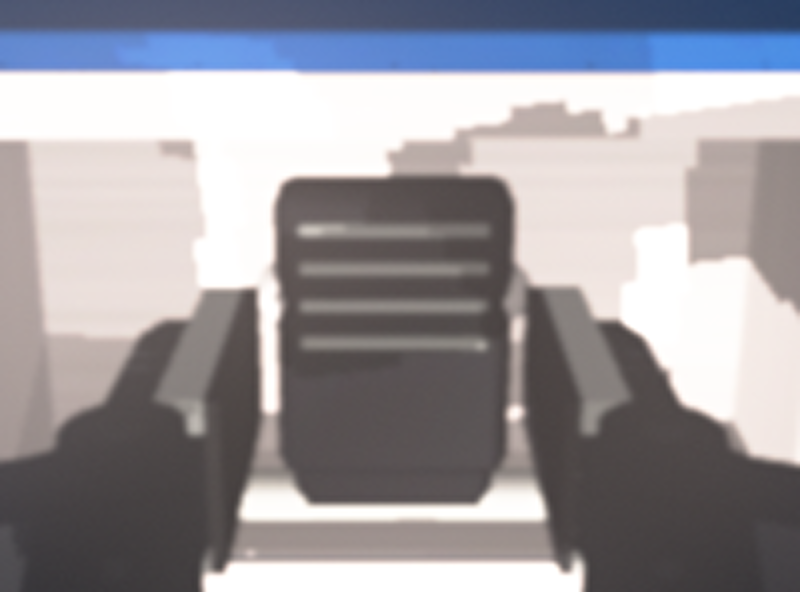

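View pics/side3c.png

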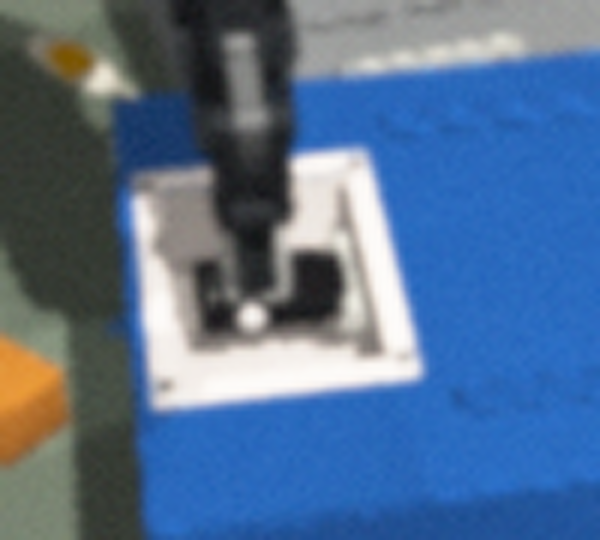

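Run:
```python
from h import *
c=arm.calibration('side');w=arm.calibration('wrist')
l=np.array([.088,.996,0]);g=np.array([475.7,-217,0])
for z in(120,125,130,135,140,145,150,155,160):
  print(z,'side near pad-inner',proj(c,g-18*l+[0,0,z]),'outer',proj(c,g-26*l+[0,0,z]),'wrist R/L inner',proj(w,g-17.4*l+[0,0,z]),proj(w,g+17.4*l+[0,0,z]))
print(w['T'])
im=cv2.imread('pics/side3.png');print(im[222:240,288:298].mean(2).astype(int))
```

```text
120 side near pad-inner [294.15 243.02] outer [294.54 245.36] wrist R/L inner [291.59 224.94] [342.94 224.88]
125 side near pad-inner [294.   241.18] outer [294.39 243.51] wrist R/L inner [290.94 227.54] [343.59 227.48]
130 side near pad-inner [293.85 239.33] outer [294.24 241.65] wrist R/L inner [290.25 230.27] [344.28 230.2 ]
135 side near pad-inner [293.7  237.46] outer [294.08 239.77] wrist R/L inner [289.53 233.15] [345.   233.08]
140 side near pad-inner [293.55 235.59] outer [293.93 237.89] wrist R/L inner [288.77 236.18] [345.77 236.11]
145 side near pad-inner [293.4  233.69] outer [293.78 235.99] wrist R/L inner [287.96 239.39] [346.57 239.32]
150 side near pad-inner [293.24 231.79] outer [293.62 234.08] wrist R/L inner [287.11 242.78] [347.42 242.71]
155 side near pad-inner [293.09 229.87] outer [293.47 232.15] wrist R/L inner [286.2  246.38] [348.33 246.3 ]
160 side near pad-inner [292.93 227.94] outer [293.31 230.21] wrist R/L inner [285.24 250.2 ] [349.28 250.12]
[[   0.09   -0.96   -0.27  409.29]
 [   1.      0.09    0.02 -211.05]
 [   0.     -0.27    0.96  303.26]
 [   0.      0.      0.      1.  ]]
[[ 99  69  45  42  40  40  48  90 146 159]
 [106  76  47  44  39  37  51  92 143 152]
 [103  76  55  44  42  40  50  84 134 148]
 [100  79  58  44  37  36  44  79 125 145]
 [ 96  79  55  44  37  41  41  70 119 146]
 [103  86  57  45  38  42  51  78 125 141]
 [124 104  72  54  55  67  88 108 134 142]
 [118 110  85  88  88  94 116 125 124 115]
 [ 83  99 120 147 143 118  99  93  81  72]
 [ 57  96 166 214 213 174 107  60  41  42]
 [ 55 119 201 235 236 209 134  59  29  29]
 [ 58 119 192 227 227 201 131  68  43  50]
 [ 61 103 155 187 190 161 113  85  80  85]
 [ 86  95 123 143 145 133 122 121 115 119]
 [119 122 126 129 134 146 162 169 167 157]
 [161 167 167 170 171 190 211 220 218 207]
 [210 221 221 221 221 227 233 235 236 233]
 [231 234 235 235 235 236 238 238 239 239]]
```

View pics/wrist3.png

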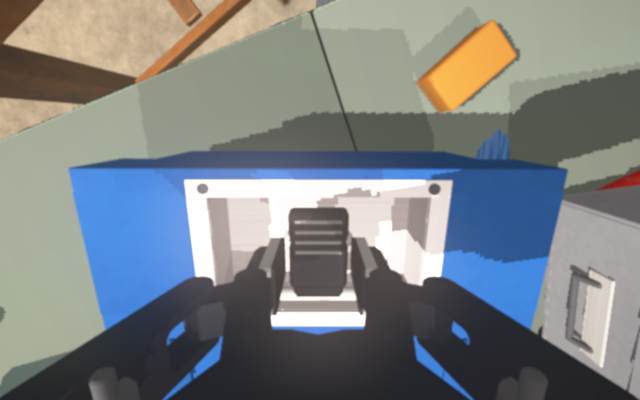

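Both views agree the fingertips are at about z=160, above the buttons, so they closed on air just above the paddle. The tips stand roughly 30 mm farther back than the TCP figures imply. I'll reopen and step down, watching the force.

Request:
{"op": "servo_tool", "data": {"rows": [[[0,0,0],[0,0,0],5.5],[[0,0,0],[0,0,0],5.5],[[0,0,0],[0,0,0],5.5],[[0.3,0,0],[0,0,0],5.5],[[0,0,0],[0,0,0],5.5]]}}

```text
clock: 5.78
ee_pos: [475.6, -217.0, 139.6]
eef_rot: [[0.003, -0.996, 0.088], [0.002, 0.088, 0.996], [-1.0, -0.003, 0.002]]
force: [0.1, 0.4, -0.1]
gripper_width: 55.0
```

Request:
{"op": "servo_tool", "data": {"rows": [[[0.3,0,0],[0,0,0],5.5],[[0,0,0],[0,0,0],5.5]]}}

```text
clock: 6.02
ee_pos: [475.6, -216.9, 136.3]
eef_rot: [[0.003, -0.996, 0.088], [0.002, 0.088, 0.996], [-1.0, -0.002, 0.002]]
force: [0.4, 0.3, -0.0]
gripper_width: 54.7
```

Request:
{"op": "servo_tool", "data": {"rows": [[[0.3,0,0],[0,0,0],5.5],[[0,0,0],[0,0,0],5.5]]}}

```text
clock: 6.28
ee_pos: [475.6, -216.9, 133.0]
eef_rot: [[0.002, -0.996, 0.088], [0.002, 0.088, 0.996], [-1.0, -0.002, 0.002]]
force: [-0.1, 0.3, -0.1]
gripper_width: 54.8
```

Run:
```python
from h import *
s=arm.read_state();print(s['ee_pos'],s['gripper_width'],s['force'])
for n in('wrist','side'):
  im=arm.camera(n);cv2.imwrite(f'pics/{n}4.png',im)
a=cv2.resize(cv2.imread('pics/wrist4.png')[160:320,220:420],None,fx=3,fy=3,interpolation=cv2.INTER_CUBIC)
b=cv2.resize(cv2.imread('pics/side4.png')[185:265,255:345],None,fx=6,fy=6,interpolation=cv2.INTER_CUBIC)
cv2.imwrite('pics/wrist4c.png',a);cv2.imwrite('pics/side4c.png',b)
```

```text
[ 475.56 -216.93  133.01] 54.81446016627714 [-0.11  0.28 -0.12]
```

View pics/side4c.png

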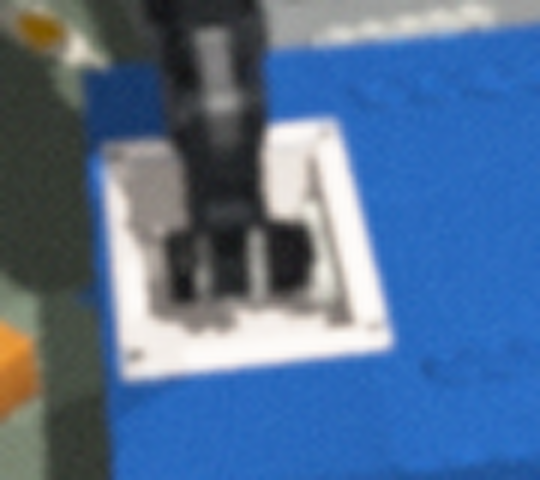

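View pics/wrist4c.png

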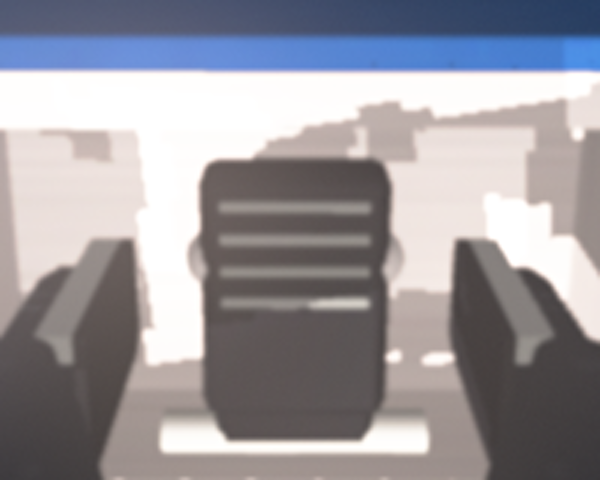

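Still no contact. In the side view the tips are at row 234, so z is about 150. About 15 mm more is needed, leaving roughly 10 mm above the dish floor.

Request:
{"op": "servo_tool", "data": {"rows": [[[0.4,0,0],[0,0,0],5.5],[[0,0,0],[0,0,0],5.5]]}}

```text
clock: 6.62
ee_pos: [475.9, -217.1, 129.1]
eef_rot: [[0.003, -0.996, 0.088], [0.001, 0.088, 0.996], [-1.0, -0.003, 0.002]]
force: [0.1, 0.3, 0.1]
gripper_width: 55.2
```

Request:
{"op": "servo_tool", "data": {"rows": [[[0.4,0,0],[0,0,0],5.5],[[0,0,0],[0,0,0],5.5]]}}

```text
clock: 6.88
ee_pos: [475.8, -217.0, 124.8]
eef_rot: [[0.003, -0.996, 0.088], [0.001, 0.088, 0.996], [-1.0, -0.003, 0.002]]
force: [0.3, -1.2, -0.9]
gripper_width: 55.1
```

Request:
{"op": "servo_tool", "data": {"rows": [[[0.4,0,0],[0,0,0],5.5],[[0,0,0],[0,0,0],5.5]]}}

```text
clock: 7.12
ee_pos: [475.8, -217.0, 120.4]
eef_rot: [[0.003, -0.996, 0.088], [0.001, 0.088, 0.996], [-1.0, -0.003, 0.002]]
force: [-1.5, -0.2, 0.6]
gripper_width: 54.9
```

Run:
```python
from h import *
s=arm.read_state();print(s['ee_pos'],s['gripper_width'],s['force'])
for n in('wrist','side'):
  im=arm.camera(n);cv2.imwrite(f'pics/{n}5.png',im)
a=cv2.resize(cv2.imread('pics/wrist5.png')[160:320,220:420],None,fx=3,fy=3,interpolation=cv2.INTER_CUBIC)
b=cv2.resize(cv2.imread('pics/side5.png')[185:265,255:345],None,fx=6,fy=6,interpolation=cv2.INTER_CUBIC)
cv2.imwrite('pics/wrist5c.png',a);cv2.imwrite('pics/side5c.png',b)
```

```text
[ 475.82 -217.01  120.45] 54.91741967474527 [-1.51 -0.19  0.64]
```

View pics/side5c.png

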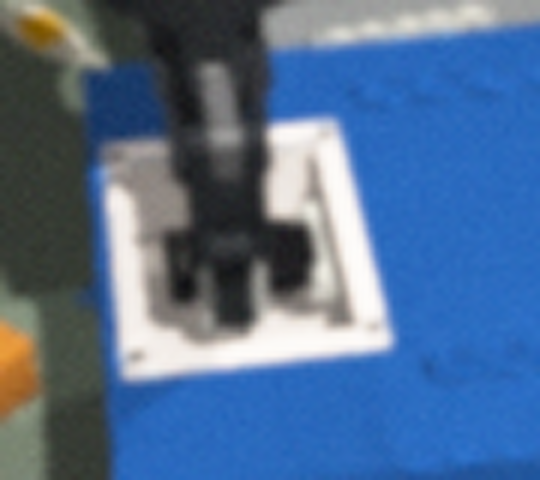

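View pics/wrist5c.png

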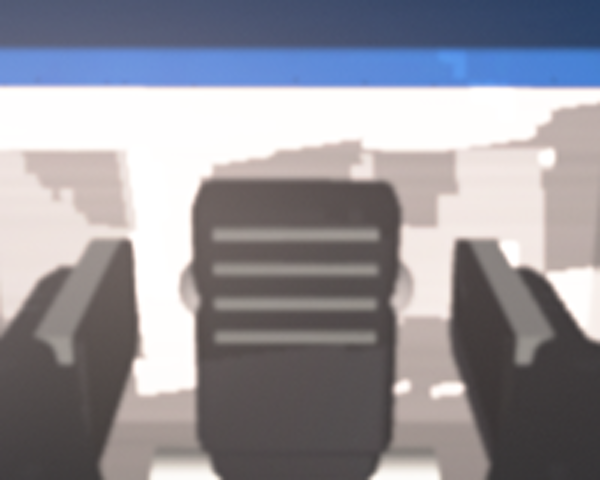

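The tips now show at row 239, about z=138, and will swing a few mm further down as they close. They cover the buttons, so I'll close.

Request:
{"op": "servo_tool", "data": {"rows": [[[0.2,0,0],[0,0,0],5.5],[[0,0,0],[0,0,0],3.0],[[0,0,0],[0,0,0],3.0],[[0,0,0],[0,0,0],3.0],[[0,0,0],[0,0,0],3.0]]}}

```text
clock: 7.85
ee_pos: [476.3, -216.9, 119.5]
eef_rot: [[0.004, -0.996, 0.088], [0.002, 0.088, 0.996], [-1.0, -0.004, 0.002]]
force: [-1.2, 1.3, 2.1]
gripper_width: 35.2
```

Run:
```python
from h import *
s=arm.read_state();print(s['ee_pos'],s['gripper_width'],s['force'],s['joint_positions'])
for n in('wrist','side'):
  im=arm.camera(n);cv2.imwrite(f'pics/{n}6.png',im)
a=cv2.resize(cv2.imread('pics/wrist6.png')[160:320,220:420],None,fx=3,fy=3,interpolation=cv2.INTER_CUBIC)
cv2.imwrite('pics/wrist6c.png',a)
```

```text
[ 476.25 -216.95  119.48] 35.21141557925628 [-1.18  1.29  2.06] [ -7.89  21.99  39.99 100.29 -15.89  63.25 122.19]
```

View pics/wrist6c.png

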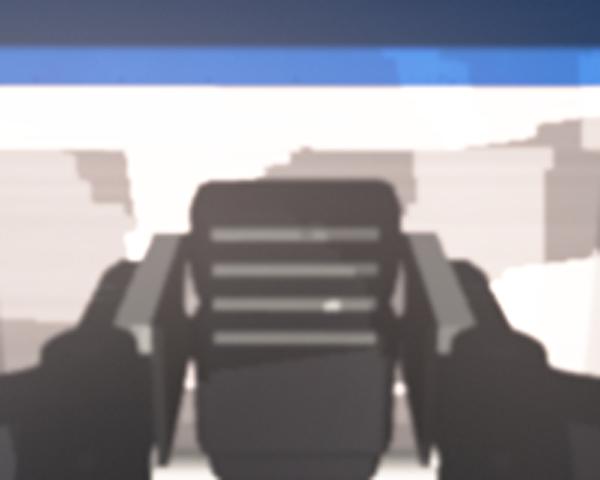

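The pads now bear on the buttons, stopping at 35.2 against a 30 mm command. I'll work out the pull: paddle arc first, then lid arc, with the tool tilting back about 35° behind the lid.

```bash
cat > traj.py <<'E'
from h import *
import sys
b=np.array([np.cos(np.radians(5.2)),-np.sin(np.radians(5.2)),0]);zz=np.array([0,0,1.])
B0=np.array([475.5,-216.7,148.]);H=B0+162*b-25*zz;OFF=28.5
def rel(p,th):  # button rel. to lid hinge (back,up)
    f,u=162-36+36*np.cos(p),25+36*np.sin(p)
    r,a=np.hypot(f,u),np.arctan2(u,f)+th
    return H-b*r*np.cos(a)+zz*r*np.sin(a)
LAG=35
def pose(p,th):
    t=max(0,th-np.radians(LAG))
    d=-b*np.sin(t)-zz*np.cos(t); y=-b*np.cos(t)+zz*np.sin(t)
    return rel(p,th)+OFF*d,np.c_[d,y,np.cross(d,y)],np.degrees(t)
def where(s):
    R=s['eef_rot'];B=s['ee_pos']-OFF*R[:,0];v=B-H;f,u=-v@b,v[2]
    return B,np.hypot(f,u),np.degrees(np.arctan2(u,f)),np.degrees(np.arctan2(-R[:,0]@b,-R[2,0]))
E
python3 - <<'E'
from traj import *
s=arm.read_state();print(where(s),s['force'])
P=[pose(p,0) for p in(0.,.15,.3,.45,.6,.7)]+[pose(.7,np.radians(a)) for a in range(5,76,5)]
c,R,t0=P[0];c=s['ee_pos']
for q,Q,t in P[1:]:
    print('shift cm',(R.T@(q-c))/10,'rz %.1f'%(t-t0),'to',q,'t',t); c,R,t0=q,Q,t
E
```

```text
(array([ 476.1 , -217.01,  147.95]), np.float64(163.28804988267834), np.float64(8.790176794620125), np.float64(-0.23571331143342397)) [-1.15  0.16  1.22]
shift cm [-0.54  0.03  0.02] rz 0.0 to [ 475.9  -216.74  124.88] t 0.0
shift cm [-0.53 -0.12 -0.  ] rz 0.0 to [ 477.1  -216.85  130.14] t 0.0
shift cm [-0.5 -0.2  0. ] rz 0.0 to [ 479.07 -217.02  135.16] t 0.0
shift cm [-0.47 -0.27 -0.  ] rz 0.0 to [ 481.76 -217.27  139.83] t 0.0
shift cm [-0.29 -0.22 -0.  ] rz 0.0 to [ 483.93 -217.47  142.69] t 0.0
shift cm [-1.32 -0.48  0.  ] rz 0.0 to [ 488.7  -217.9   155.89] t 0.0
shift cm [-1.27 -0.59 -0.  ] rz 0.0 to [ 494.59 -218.44  168.62] t 0.0
shift cm [-1.22 -0.7  -0.  ] rz 0.0 to [ 501.56 -219.07  180.79] t 0.0
shift cm [-1.15 -0.8   0.  ] rz 0.0 to [ 509.57 -219.8   192.3 ] t 0.0
shift cm [-1.08 -0.9  -0.  ] rz 0.0 to [ 518.54 -220.62  203.06] t 0.0
shift cm [-0.99 -0.99  0.  ] rz 0.0 to [ 528.41 -221.52  213.  ] t 0.0
shift cm [-0.9  -1.07  0.  ] rz 0.0 to [ 539.11 -222.49  222.04] t 0.0
shift cm [-0.82 -0.9  -0.  ] rz 5.0 to [ 548.08 -223.31  230.22] t 5.000000000000001
shift cm [-0.82 -0.9   0.  ] rz 5.0 to [ 557.72 -224.18  237.57] t 10.000000000000002
shift cm [-0.82 -0.9  -0.  ] rz 5.0 to [ 567.97 -225.12  244.06] t 15.000000000000002
shift cm [-0.82 -0.9   0.  ] rz 5.0 to [ 578.74 -226.1   249.63] t 20.000000000000004
shift cm [-0.82 -0.9   0.  ] rz 5.0 to [ 589.95 -227.12  254.23] t 24.999999999999996
shift cm [-0.82 -0.9   0.  ] rz 5.0 to [ 601.52 -228.17  257.83] t 30.000000000000004
shift cm [-0.82 -0.9  -0.  ] rz 5.0 to [ 613.36 -229.25  260.41] t 35.0
shift cm [-0.82 -0.9   0.  ] rz 5.0 to [ 625.37 -230.34  261.94] t 40.00000000000001
```

Request:
{"op": "servo_tool", "data": {"rows": [[[-0.5,0,0],[0,0,0],3],[[-0.5,-0.1,0],[0,0,0],3],[[-0.5,-0.2,0],[0,0,0],3],[[-0.5,-0.3,0],[0,0,0],3],[[-0.3,-0.2,0],[0,0,0],3],[[0,0,0],[0,0,0],3]]}}

```text
clock: 8.7
ee_pos: [479.8, -217.2, 139.6]
eef_rot: [[-0.007, -0.996, 0.089], [0.003, 0.089, 0.996], [-1.0, 0.008, 0.003]]
force: [0.1, -0.4, -5.0]
gripper_width: 35.3
```

Run:
```python
from traj import *
s=arm.read_state();print(s['clock'],where(s),s['force'],s['gripper_width'])
im=arm.camera('side');cv2.imwrite('pics/side7.png',cv2.resize(im[120:330,220:420],None,fx=2.7,fy=2.7))
```

```text
8.7 (array([ 479.97, -217.31,  168.08]), np.float64(163.81652082207282), np.float64(15.97217424927748), np.float64(0.4321017218674352)) [ 0.13 -0.42 -5.03] 35.339106478998026
```

View pics/side7.png

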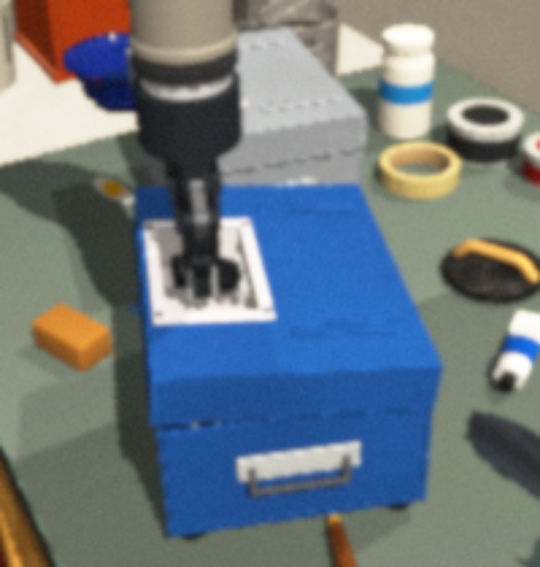

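The pull is on, with about 5 N on the tool, and the lid seam is just opening at the front left, around (200,425). I'll carry on along the lid arc.

Request:
{"op": "servo_tool", "data": {"rows": [[[-0.9,-0.6,0],[0,0,0],3],[[-1.0,-0.5,0],[0,0,0],3],[[-1.0,-0.5,0],[0,0,0],3],[[-1.0,-0.6,0],[0,0,0],3],[[0,0,0],[0,0,0],3]]}}

```text
clock: 9.38
ee_pos: [498.0, -218.9, 179.9]
eef_rot: [[-0.019, -0.996, 0.091], [0.007, 0.091, 0.996], [-1.0, 0.019, 0.005]]
force: [-3.8, 1.1, -0.6]
gripper_width: 35.7
```

Run:
```python
from traj import *
s=arm.read_state();print(s['clock'],where(s),s['force'],s['gripper_width'])
im=arm.camera('side');cv2.imwrite('pics/side8.png',cv2.resize(im[120:330,220:420],None,fx=2.7,fy=2.7))
```

```text
9.375 (array([ 498.57, -219.1 ,  208.35]), np.float64(162.94416672372415), np.float64(31.58588587548803), np.float64(1.0973704057964437)) [-3.8   1.08 -0.62] 35.71377052753513
```

View pics/side8.png

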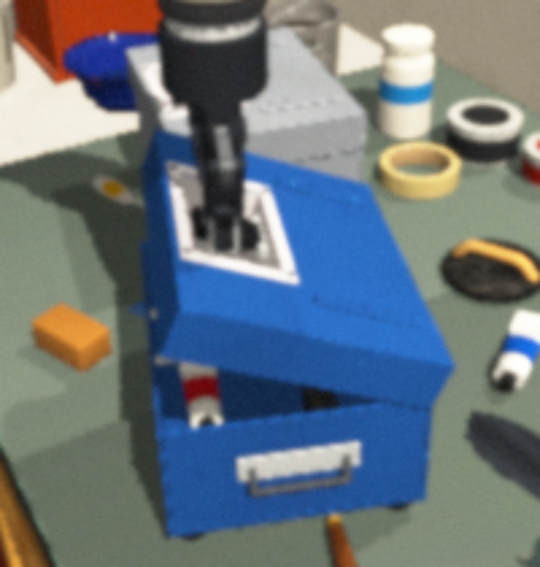

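The lid is up about 15° and the grip is holding. Continuing.

Request:
{"op": "servo_tool", "data": {"rows": [[[-1.2,-0.8,0],[0,0,0],3],[[-1.1,-0.9,0],[0,0,0],3],[[-1.0,-0.9,0],[0,0,0],3],[[-0.9,-1.0,0],[0,0,2],3],[[0,0,0],[0,0,0],3]]}}

```text
clock: 10.05
ee_pos: [535.8, -222.7, 221.9]
eef_rot: [[-0.053, -0.994, 0.091], [0.009, 0.091, 0.996], [-0.999, 0.054, 0.004]]
force: [-2.7, 1.7, -0.5]
gripper_width: 35.5
```

Run:
```python
from traj import *
s=arm.read_state();print(s['clock'],where(s),s['force'],s['gripper_width'],s['joint_positions'])
B,r,a,t=where(s)
print(s['ee_pos'])
```

```text
10.05 (array([ 537.3 , -222.93,  250.36]), np.float64(161.86313822091486), np.float64(51.89162491315458), np.float64(3.0855661245072716)) [-2.67  1.69 -0.51] 35.49897850651898 [ -5.81  27.07  40.28  78.51 -16.07  83.46 118.72]
[ 535.78 -222.66  221.9 ]
```

Lid is at about 34°. From here the tool tilts along with it.

Request:
{"op": "servo_tool", "data": {"rows": [[[-0.8,-0.9,0],[0,0,5],3],[[-0.8,-0.9,0],[0,0,5],3],[[-0.8,-0.9,0],[0,0,5],3],[[0,0,0],[0,0,0],3]]}}

```text
clock: 10.55
ee_pos: [569.3, -225.4, 240.9]
eef_rot: [[-0.308, -0.947, 0.091], [0.034, 0.084, 0.996], [-0.951, 0.31, 0.006]]
force: [-1.4, 0.4, -6.7]
gripper_width: 31.7
```

Run:
```python
from traj import *
s=arm.read_state();print(s['clock'],where(s),s['force'],s['gripper_width'],s['joint_positions'])
im=arm.camera('side');cv2.imwrite('pics/side9.png',cv2.resize(im[40:330,180:480],None,fx=2,fy=2))
```

```text
10.55 (array([ 578.02, -226.36,  268.01]), np.float64(156.56213425455203), np.float64(67.85188910185803), np.float64(18.03253375314471)) [-1.44  0.45 -6.67] 31.657157843942187 [  1.66  43.95  38.44  50.93 -17.87 108.19 116.75]
```

View pics/side9.png

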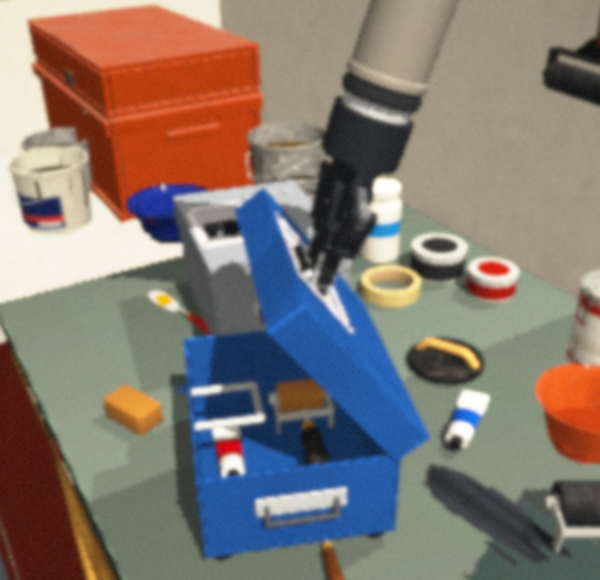

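Run:
```python
from traj import *
im=arm.camera('wrist');cv2.imwrite('pics/w10.png',im)
im=arm.camera('scene');cv2.imwrite('pics/s10.png',cv2.resize(im[80:330,230:520],None,fx=2.4,fy=2.4))
```

```text
(no output)
```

View pics/w10.png

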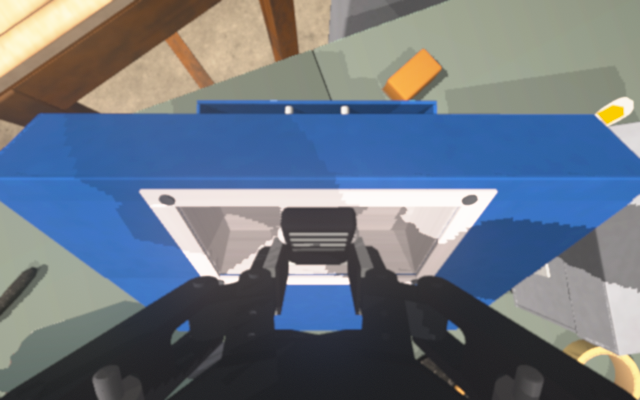

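View pics/s10.png

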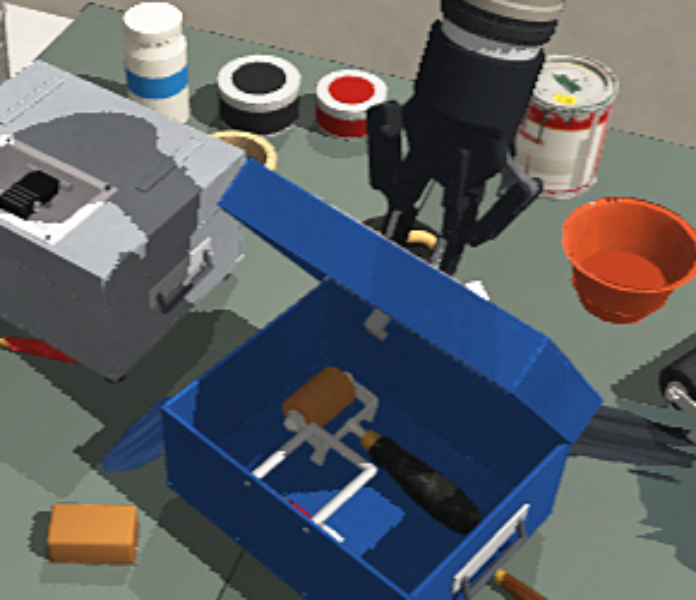

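Between (280,230) and (355,230), the wrist view shows the buttons just ahead of the pads. The pinch slid about 6 mm inward along the paddle, consistent with the radius of 156.6 and the width of 31.7. I'll slide outward along the near-vertical paddle without releasing, then carry on.

Request:
{"op": "servo_tool", "data": {"rows": [[[-0.4,0.1,0],[0,0,0],3],[[-0.3,0.1,0],[0,0,0],3],[[0,0,0],[0,0,0],3]]}}

```text
clock: 11.08
ee_pos: [572.1, -225.6, 242.2]
eef_rot: [[-0.298, -0.95, 0.091], [0.035, 0.084, 0.996], [-0.954, 0.3, 0.008]]
force: [2.1, -2.2, -8.6]
gripper_width: 31.7
```

Run:
```python
from traj import *
s=arm.read_state();print(s['clock'],where(s),s['force'],s['gripper_width'],s['joint_positions'])
im=arm.camera('wrist');cv2.imwrite('pics/w11.png',im[150:350,200:440].repeat(3,0).repeat(3,1))
im=arm.camera('side');cv2.imwrite('pics/side11.png',cv2.resize(im[40:330,180:480],None,fx=2,fy=2))
```

```text
11.075 (array([ 580.57, -226.56,  269.35]), np.float64(156.8613457695313), np.float64(68.9023364882074), np.float64(17.451118126864483)) [ 2.08 -2.18 -8.61] 31.664547812011204 [  1.77  43.81  38.38  50.79 -18.15 107.95 116.67]
```

View pics/w11.png

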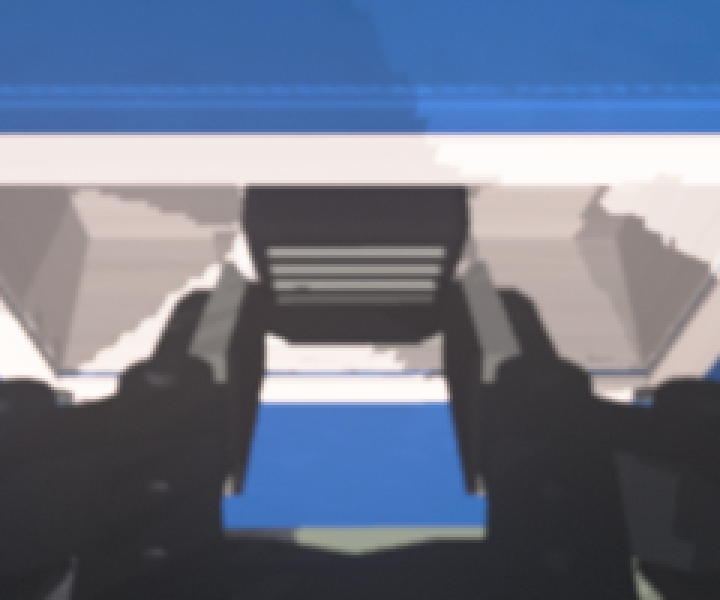

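View pics/side11.png

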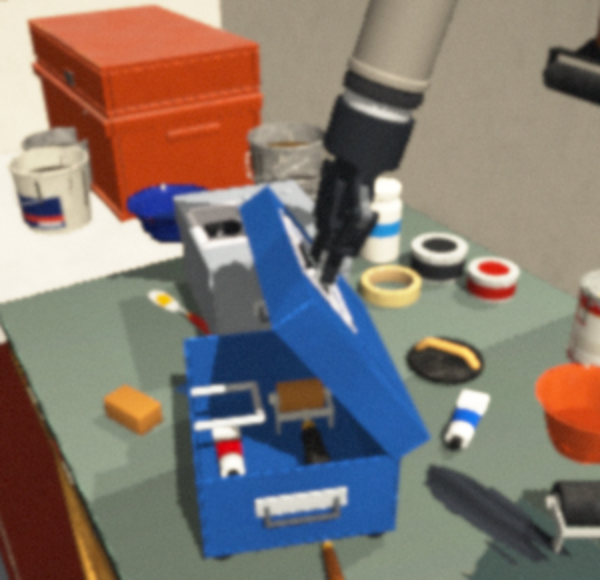

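Run:
```python
from traj import *
l=np.array([-b[1],b[0],0]);c=arm.calibration('side')
def lidpt(f,u,w,th): # f forward of hinge, u above hinge (shut), w left
    r,a=np.hypot(f,u),np.arctan2(u,f)+np.radians(th)
    return H-b*r*np.cos(a)+zz*r*np.sin(a)+w*l
for th in(45,50,55,60,65):
    print(th,[((proj(c,lidpt(f,u,w,th))-[180,40])*2).round() for f,u,w in((200,33,-125),(200,33,125),(200,0,-125),(145,33,-60-10),(198,33,-70),(198,33,70))])
```

```text
45 [array([280., 321.]), array([245., 204.]), array([254., 348.]), array([313., 321.]), array([272., 290.]), array([253., 226.])]
50 [array([297., 310.]), array([258., 195.]), array([268., 334.]), array([325., 314.]), array([288., 280.]), array([266., 216.])]
55 [array([316., 299.]), array([271., 186.]), array([284., 322.]), array([338., 308.]), array([305., 270.]), array([280., 207.])]
60 [array([335., 290.]), array([286., 179.]), array([301., 311.]), array([351., 303.]), array([323., 261.]), array([295., 200.])]
65 [array([355., 282.]), array([301., 173.]), array([320., 300.]), array([364., 298.]), array([341., 254.]), array([311., 194.])]
```

The lid corner at (272,186) puts the lid at about 53°. The pads are hooked just behind the buttons, so an outward-biased pull stays positive. I'll continue with the tilt fixed, since joint 6 is near its range.

Request:
{"op": "servo_tool", "data": {"rows": [[[-0.6,-0.7,0],[0,0,0],3],[[-0.6,-0.7,0],[0,0,0],3],[[0,0,0],[0,0,0],3]]}}

```text
clock: 11.55
ee_pos: [588.7, -227.1, 248.2]
eef_rot: [[-0.299, -0.95, 0.092], [0.036, 0.085, 0.996], [-0.953, 0.301, 0.009]]
force: [4.5, -1.0, -10.6]
gripper_width: 31.4
```

Run:
```python
from traj import *
s=arm.read_state();print(s['clock'],where(s),s['force'],s['gripper_width'],s['joint_positions'])
im=arm.camera('side');cv2.imwrite('pics/side12.png',cv2.resize(im[40:330,180:480],None,fx=2,fy=2))
```

```text
11.55 (array([ 597.23, -228.13,  275.39]), np.float64(157.47991426975747), np.float64(75.38688763922099), np.float64(17.540708472440226)) [  4.55  -0.96 -10.56] 31.40861313415394 [  3.45  46.31  37.88  45.01 -19.4  111.01 115.7 ]
```

View pics/side12.png

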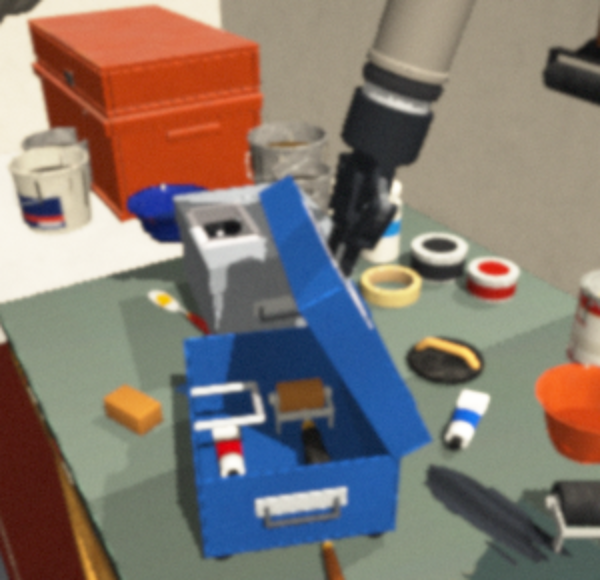

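Lid is at about 60°. A little more gives margin.

Request:
{"op": "servo_tool", "data": {"rows": [[[-0.4,-0.7,0],[0,0,-1],3],[[-0.4,-0.7,0],[0,0,-1],3],[[-0.3,-0.4,0],[0,0,0],3],[[0,0,0],[0,0,0],3]]}}

```text
clock: 12.1
ee_pos: [605.7, -228.4, 252.0]
eef_rot: [[-0.275, -0.957, 0.095], [0.038, 0.087, 0.995], [-0.961, 0.277, 0.013]]
force: [0.6, -2.1, -14.7]
gripper_width: 31.5
```

Run:
```python
from traj import *
s=arm.read_state();print(s['clock'],where(s),s['force'],s['gripper_width'],s['joint_positions'])
im=arm.camera('side');cv2.imwrite('pics/side13.png',cv2.resize(im[40:330,180:480],None,fx=2,fy=2))
im=arm.camera('wrist');cv2.imwrite('pics/w13.png',im)
```

```text
12.1 (array([ 613.5 , -229.47,  279.36]), np.float64(158.1063960176959), np.float64(81.48673803442794), np.float64(16.102809245763726)) [  0.58  -2.08 -14.72] 31.52498637717119 [  4.66  47.56  37.38  41.4  -20.79 111.83 114.7 ]
```

View pics/side13.png

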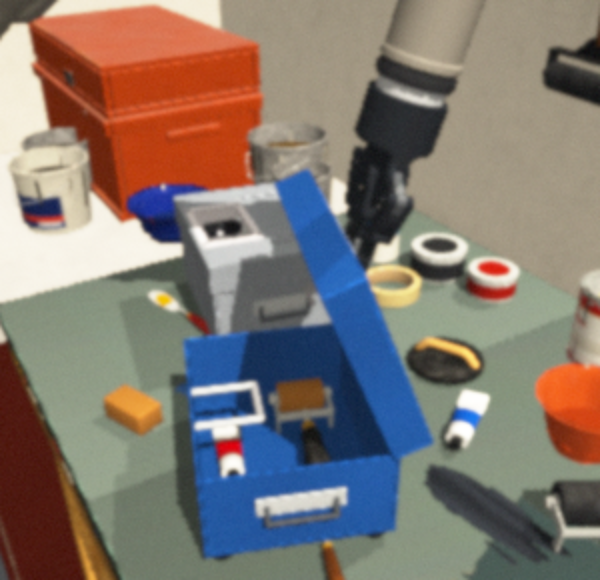

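View pics/w13.png

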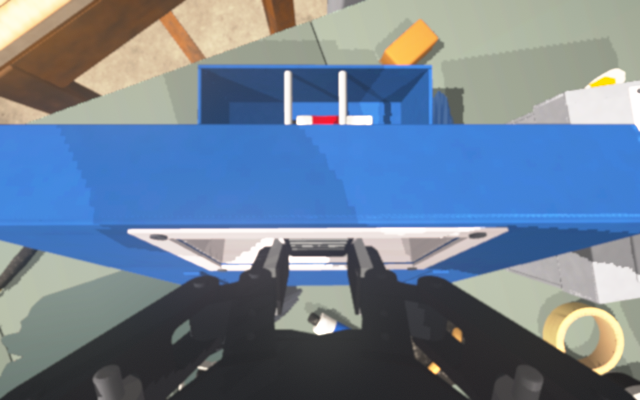

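The lid is at about 66°. One small step more, then ease the outward load, open, and retreat along the tool axis and slightly back, away from the lid.

Request:
{"op": "servo_tool", "data": {"rows": [[[-0.2,-0.6,0],[0,0,-1],3],[[0,-0.3,0],[0,0,0],3],[[0.3,0,0],[0,0,0],3],[[0.1,0,0],[0,0,0],3]]}}

```text
clock: 12.7
ee_pos: [613.4, -229.2, 253.1]
eef_rot: [[-0.254, -0.963, 0.095], [0.034, 0.089, 0.995], [-0.967, 0.256, 0.01]]
force: [-2.2, -1.6, -10.5]
gripper_width: 31.2
```

Request:
{"op": "servo_tool", "data": {"rows": [[[0.2,0,0],[0,0,0],3],[[0,0,0],[0,0,0],6],[[0,0,0],[0,0,0],6],[[0,0,0],[0,0,0],6],[[0,0,0],[0,0,0],6]]}}

```text
clock: 13.32
ee_pos: [615.7, -227.8, 258.4]
eef_rot: [[-0.241, -0.966, 0.089], [0.03, 0.085, 0.996], [-0.97, 0.243, 0.009]]
force: [-0.0, 1.6, 0.5]
gripper_width: 60.3
```

Run:
```python
from traj import *
s=arm.read_state();print(s['clock'],where(s),s['force'],s['gripper_width'],s['joint_positions'])
im=arm.camera('wrist');cv2.imwrite('pics/w14.png',im)
```

```text
13.325 (array([ 622.54, -228.71,  286.08]), np.float64(163.7180010503446), np.float64(84.92874745429161), np.float64(14.07096949226339)) [-0.01  1.6   0.52] 60.29952316065674 [  4.52  46.95  37.3   41.02 -21.18 110.76 114.45]
```

View pics/w14.png

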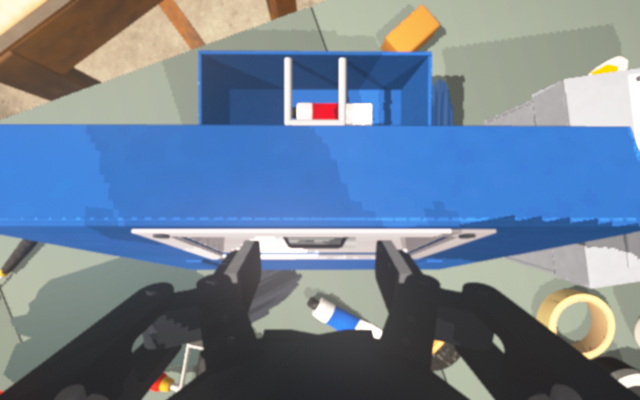

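Released, with force near zero and the paddle back flat between the open fingers. Retreating.

Request:
{"op": "servo_tool", "data": {"rows": [[[-1,-0.2,0],[0,0,0],6],[[-1.5,-0.2,0],[0,0,0],6],[[-2,-0.2,0],[0,0,0],6],[[-2.5,0,0],[0,0,0],6],[[-2.5,0,0],[0,0,0],6],[[0,0,0],[0,0,0],6],[[0,0,0],[0,0,0],6]]}}

```text
clock: 14.25
ee_pos: [617.8, -225.8, 315.5]
eef_rot: [[-0.219, -0.972, 0.091], [0.017, 0.089, 0.996], [-0.976, 0.219, -0.003]]
force: [-0.1, -0.4, -0.3]
gripper_width: 59.8
```

Run:
```python
from traj import *
s=arm.read_state();print(s['clock'],s['ee_pos'],s['force'],s['gripper_width'],s['joint_positions'],abs(s['qvel']).max())
im=arm.camera('side');cv2.imwrite('pics/side15.png',cv2.resize(im[40:330,180:480],None,fx=2,fy=2))
im=arm.camera('scene');cv2.imwrite('pics/s15.png',im)
l=np.array([-b[1],b[0],0]);c=arm.calibration('side')
def lidpt(f,u,w,th):
    r,a=np.hypot(f,u),np.arctan2(u,f)+np.radians(th)
    return H-b*r*np.cos(a)+zz*r*np.sin(a)+w*l
for th in(58,60,62,64,66,68,70,72,75):
    print(th,[((proj(c,lidpt(*q,th))-[180,40])*2).round() for q in((200,33,-125),(200,33,125),(200,0,-125))])
```

```text
14.25 [ 617.81 -225.83  315.49] [-0.1  -0.4  -0.32] 59.79967432505427 [ 13.93  44.81  10.46  31.3   -3.91 116.43 105.57] 0.7763298327415875
58 [array([327., 293.]), array([280., 182.]), array([294., 315.])]
60 [array([335., 290.]), array([286., 179.]), array([301., 311.])]
62 [array([343., 287.]), array([292., 177.]), array([309., 306.])]
64 [array([351., 283.]), array([298., 174.]), array([316., 302.])]
66 [array([359., 281.]), array([304., 172.]), array([323., 298.])]
68 [array([367., 278.]), array([310., 170.]), array([331., 295.])]
70 [array([376., 276.]), array([316., 169.]), array([339., 291.])]
72 [array([384., 274.]), array([322., 167.]), array([347., 288.])]
75 [array([396., 271.]), array([331., 165.]), array([358., 284.])]
```

View pics/side15.png

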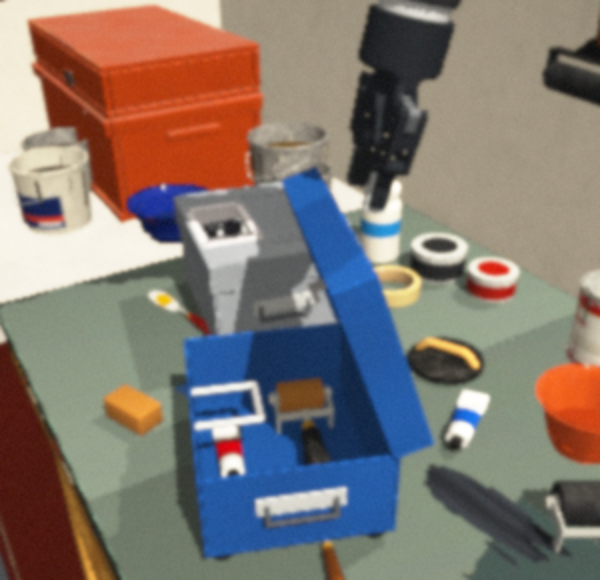

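View pics/s15.png

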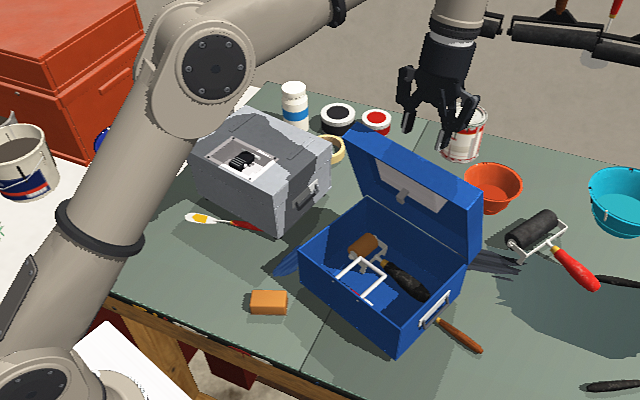

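The lid stands at about 68° and the grey box is shut, but joint 6 is at the edge of its range. I'll ease the tilt off a little.

Request:
{"op": "servo_tool", "data": {"rows": [[[0,0,0],[0,0,-3],6],[[0,0,0],[0,0,-3],6],[[0,0,0],[0,0,0],6],[[0,0,0],[0,0,0],6]]}}

```text
clock: 14.85
ee_pos: [617.6, -226.2, 311.1]
eef_rot: [[-0.121, -0.988, 0.092], [0.007, 0.092, 0.996], [-0.993, 0.121, -0.004]]
force: [0.7, 0.7, -0.2]
gripper_width: 59.7
```

Run:
```python
from traj import *
s=arm.read_state();print(s['clock'],s['ee_pos'],s['force'],s['joint_positions'],abs(s['qvel']).max())
im=arm.camera('side');cv2.imwrite('pics/side16.png',im[60:300,200:440].repeat(2,0).repeat(2,1))
im=arm.camera('wrist');cv2.imwrite('pics/w16.png',im)
```

```text
14.85 [ 617.58 -226.23  311.09] [ 0.7   0.73 -0.23] [ 13.6   37.71   9.89  43.52  -3.98 105.77 105.64] 0.34989581503595757
```

View pics/side16.png

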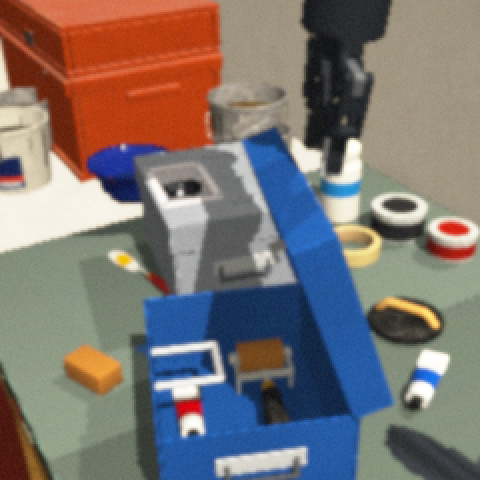

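View pics/w16.png

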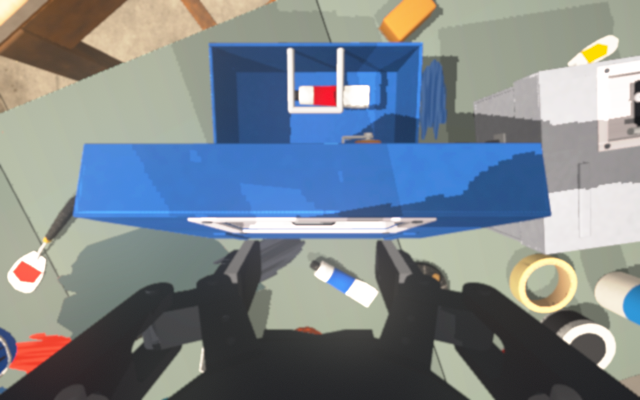

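Fingers are clear. I'll rise a little more for margin, then hand in.

Request:
{"op": "servo_tool", "data": {"rows": [[[-1.5,0,0],[0,0,0],6],[[-1,0,0],[0,0,0],6],[[0,0,0],[0,0,0],6],[[0,0,0],[0,0,0],6]]}}

```text
clock: 15.45
ee_pos: [622.4, -226.5, 333.9]
eef_rot: [[-0.124, -0.988, 0.091], [0.007, 0.091, 0.996], [-0.992, 0.124, -0.004]]
force: [-0.3, 0.2, 0.6]
gripper_width: 60.0
```

Run:
```python
from traj import *
s=arm.read_state();print(s['clock'],s['ee_pos'],s['force'],s['joint_positions'],abs(s['qvel']).max())
arm.sign_off()
```

```text
15.45 [ 622.39 -226.53  333.85] [-0.34  0.21  0.61] [ 13.99  39.6    9.94  37.09  -4.3  110.47 105.55] 0.5529711425291236
the job is handed in; nothing more can be done
```

I pulled up the blue box's paddle, which tripped the latch, and raised the lid with the same grip to about 68°. I then let go, backed clear and handed in at 15.5 s.

**Last checks:**
- The lid's front corner in the side view puts it at about 68–70°, and it stayed there after release.
- The wrist force was about 0 N, with the open fingers clear of the lid.
- The grey box looked shut in the last scene and side pictures. I never touched it.

**What disagreed or went wrong:**
- **First close:** the fingertips were about 30 mm farther back along the tool than the stated TCP figures imply. The first close shut on air just above the paddle, so I reopened, went lower and closed on the buttons.
- **Opening reading:** it showed about 35 mm on the buttons, which are 40 mm across.
- **Slip during the pull:** at about 50° of lid the pads slid about 6 mm behind the buttons. I did not let go, and the pull went on from there with up to about 15 N at the wrist.
- **Joint 6:** it briefly reached 116.43° against its 116.49° limit while backing off, so I eased the tilt.

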